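Unclamp the tube rack on the shaker

ROBOT

A 6-joint arm with a two-finger parallel gripper is mounted at the origin on the work surface. World frame = base frame: x ahead of the robot, y to its left, z up, the work surface at z = 0. Lengths are in m, angles in degrees, forces in N, time in s.
With the tool pointing down it reaches from about 0.4 to 0.825 m from the base axis. Payload 7 kg.
Tool frame: the origin (TCP) lies midway between the tips of the shut fingers; the grasp point (between the pads) lies 19 mm behind it; z points along the fingers, y is the direction in which the jaws open and shut (so a half turn about z gives the same grasp; the last joint's range is limited). The gripper opens to 88 mm and grips with 3 to 60 N. Pads are 19 mm wide; open, the fingers measure 130 mm over their backs; the gripper's body (78 mm by 193 mm) begins 47 mm behind the grasp point.
Start: joints at [-54.425, 20.546, 0.682, 0, -70.136, -16.507], TCP at [0.22, -0.638, 0.227] pointing down, gripper open.
Joint ranges: [-176.03, 176.03], [-82.01, 121.73], [-58.28, 71.71], [-173.87, 95.51], [-174.79, -0.11], [-173.66, 173.66]. Speed limits (degrees/s): [136.94, 136.94, 172.46, 180, 180, 180].

INTERFACE

Orientations are given as a 3x3 rotation matrix whose columns are the frame's x, y, z axes.
In Python, from rig import robot gives the robot as it stands. Calls block until the motion is done:
- robot.goto(position, orientation): joint-space move of the TCP to a pose.
- robot.servo_line(position, ori=None, speed=0.15): straight line of the TCP; ori=None keeps the orientation; speed is the mean speed in m/s.
- robot.movej(angles): joint-space move.
- robot.move_gripper(opening): opening from 0.0 (shut) to 1.0 (fully open); the grip force is fixed at half the most; returns when the fingers have stopped.
- robot.dwell(seconds).
- robot.ik(position, orientation): joint angles nearest the present ones, or None.
- robot.grab_frame(name): name is "side" or "top"; returns (picture, depth): 400x640x3 uint8, red, green, blue; 400x640 float32, m along the optical axis (not along the pixel's ray), 0 where there is no reading.
- robot.camera_info(name): a dict with "vfov" (degrees; the focal length in pixels is half the picture's height over the tangent of half this angle, whatever the lens; pixels are square), "cx", "cy" (the principal point, pixels), "view" (4x4, takes a point from world to camera coordinates). Camera axes: x right, y down, z forward; pixel columns grow to the right and rows downward; lengths in m; the calibration is good to about 2 mm. A picture is of the moment at which its call begins. camera_info takes no time and is no camera call.
A pose or a line that the arm cannot do raises robot.Unreachable and nothing moves.
- robot.job_done(): hands the job in, once; it reports no verdict.
Readings, each from a call of its own:
- robot.read_t(): time.
- robot.read_qpos(): joint angles.
- robot.read_qvel(): joint speeds.
- robot.read_effort(): joint torques, N m.
- robot.read_position(): TCP position.
- robot.read_tcp_rot(): TCP orientation.
- robot.read_force(): force on the tool from outside, world axes, zero at the start.
- robot.read_ft_torque(): the same for the moment, N m.
- robot.read_grip_width(): opening from 0.0 (shut) to 1.0 (fully open).
Only numpy, scipy, OpenCV 4.12 (cv2) and the standard library are available. Lean on these libraries where they do the work, as an engineer would, in place of code of your own. Each camera call takes 0.05 s, during which the arm holds its last target.

TASK

Shaking is over and the orange tube rack has to be freed from the shaker's clamp. With a fingertip press down the red thumb release of the sliding jaw and, keeping it down, push the jaw along its toothed bar all the way back to the end stop, then let the release spring up. Grasp and lift nothing: leave the rack standing where it is, and do not shift the bottle, the tip box or the timer.

Things in the scene. Friction and masses are not known exactly. Their poses are not given: they have to be found in the camera images.
- shaker: Benchtop shaker, off, standing firm. Platform 310 mm (its x) x 246 mm (its y), black mat 100 mm above the bench. Origin: on the bench under its middle; z up. Its x axis runs along the clamp's toothed steel bar (24 mm wide, tooth tips 14 mm above the mat), from the fixed fence (x = -140 mm, 40 mm high) to the control panel; the jaw opens towards +x.
- jaw (a joint): Travel of the jaw along the bar, m: 0 = clamped on the rack (start), 0.060 = fully back at the stop pin. Aluminium plate with rubber face, 150 mm wide, top 47 mm above the mat, face at shaker x = -36 mm + travel; two cheeks 36 mm high reach 56 mm back from the face. The 6 mm ratchet blocks opening unless the release is pressed; freed, it slides with about 3 N friction and stays where left.
- release (a joint): Turn of the red release rocker on its cross pin in the jaw, rad: 0 = up, pawl in the teeth; 0.26 = fully pressed. The pawl clears the teeth above about 0.15; let go, it springs up (with the pawl on a tooth it reads up to 0.14). At the pad's middle it takes about 2 N to start and 6 N to bottom, going down 11 mm.
- thumb_pad (a point): Middle of the top of the red thumb pad: shaker x = 50 mm + jaw travel, y = 0, 141 mm above the bench when up. Pad 44 x 44 mm, rising 0.12 rad towards +x when up, falling 0.14 rad when pressed. Its +x edge, 21 mm beyond this point, curls up into a full-width lip about 15 mm high, through which a fingertip on the pad pushes the jaw back. 25 mm free beside it; cheeks end 30 mm to its -x side.
- rack: Orange rack of capped microtubes, loose on the mat between the fence and the jaw: 100 mm along the shaker's x, 130 mm along its y, 48 mm high, caps up to 58 mm; about 0.16 kg. Origin: middle of its underside. To be left standing.
- bottle: Glass bottle with blue cap, 68 mm across, 145 mm high, standing loose on the bench beside the shaker on its +y side. Origin: middle of its underside. Bystander.
- tip_box: Magenta pipette-tip box with a pale lid, 120 x 82 x 62 mm, loose on the bench on the shaker's -y side. Origin: middle of its underside. Bystander.
- timer: Small black bench timer, 34 x 64 x 22 mm, loose on the bench in front of the control panel (+x side of the shaker). Origin: middle of its underside. Bystander.
There are look-alikes about, which are no part of the job. Several things have the shape of the rack; the one meant has the colours described above.

How it is judged:
By the outcome, as a careful person would: the job done as asked, in the order asked, and still so for the second after the job is handed in, with the robot touching nothing.
It also fails if it takes over 32 s, if anything falls off the work surface, if the arm or the gripper's body presses on something with over 40 N, if the wrist force passes 120 N, or if a joint passes its speed limit or range.

## Working session

There is one attempt and no reset: what is moved stays moved. The work goes in short steps, each a Python script; the robot and the scene stay as the last script left them, time stands still between calls to the robot, and variables do not carry over. Pictures are saved under pics/ and viewed, and the job is handed in when it is done.

```bash
mkdir -p pics; ls; python3 - <<'E'
from rig import robot
import cv2,numpy as np
for n in ("top","side"):
    p,d=robot.grab_frame(n); cv2.imwrite(f"pics/{n}0.png",p[...,::-1]); np.save(f"{n}0_d.npy",d); np.save(f"{n}0_p.npy",p)
    print(n,robot.camera_info(n),(d==0).mean())
print(robot.read_t(),robot.read_tcp_rot(),robot.read_force())
E
```

```text
pics
top {'vfov': 54.328988525074244, 'cx': 327.0931571332751, 'cy': 190.67917257381123, 'view': array([[ 0.02106084, -0.99972274, -0.01052993,  0.04950266],
       [-0.99664788, -0.02016094, -0.07928768,  0.49366635],
       [ 0.07905341,  0.01216449, -0.99679616,  1.033747  ],
       [ 0.        ,  0.        ,  0.        ,  1.        ]])} 0.0039921875
side {'vfov': 52.75083183885479, 'cx': 320.7336133509692, 'cy': 201.32518186745537, 'view': array([[-0.96034364, -0.2787251 ,  0.00724012,  0.49028595],
       [-0.14808387,  0.48787501, -0.86026109,  0.14392827],
       [ 0.23624408, -0.82721841, -0.50980235,  0.98119686],
       [ 0.        ,  0.        ,  0.        ,  1.        ]])} 0.00406640625
0.1 [[-9.45148876e-01 -3.26639253e-01 -6.33222305e-04]
 [-3.26639830e-01  9.45147913e-01  1.35809856e-03]
 [ 1.54880441e-04  1.49044095e-03 -9.99998877e-01]] [-0.24182529 -0.74786756  0.36350409]
```

View pics/top0.png

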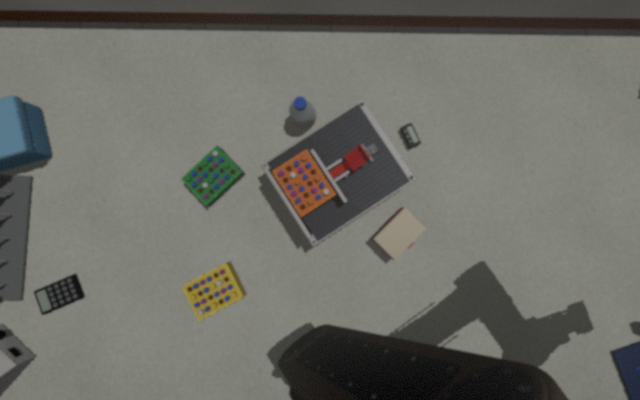

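View pics/side0.png

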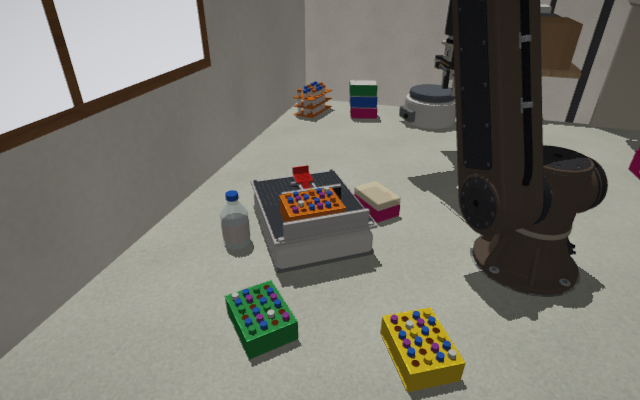

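The top view shows the shaker around (338,175), with the orange rack at (303,182) and the red pad at about (357,158). The green rack (212,177) and yellow rack (213,290) are the look-alikes. The orange one between fence and jaw fits the description. Next I'll enlarge that area and measure it.

```bash
cat > h.py <<'E'
import numpy as np,cv2
from rig import robot
def cam(n):
    c=robot.camera_info(n); f=200/np.tan(np.radians(c['vfov']/2)); return f,c['cx'],c['cy'],np.array(c['view'])
def cloud(n,d):
    f,cx,cy,V=cam(n); v,u=np.mgrid[:d.shape[0],:d.shape[1]]
    P=np.stack([(u-cx)/f*d,(v-cy)/f*d,d],-1); return (P-V[:3,3])@V[:3,:3]
def ray(n,u,v,z):
    f,cx,cy,V=cam(n); R=V[:3,:3]; o=-R.T@V[:3,3]; r=R.T@np.array([(u-cx)/f,(v-cy)/f,1]); return o+r*(z-o[2])/r[2]
def proj(n,p):
    f,cx,cy,V=cam(n); q=V[:3,:3]@np.asarray(p)+V[:3,3]; return np.array([f*q[0]/q[2]+cx,f*q[1]/q[2]+cy])
E
python3 - <<'E'
from h import *
p=np.load("top0_p.npy"); d=np.load("top0_d.npy"); W=cloud("top",d)
z=W[...,2]; u0,u1,v0,v1=240,440,80,270
roi=np.zeros(d.shape,bool); roi[v0:v1,u0:u1]=1
m=roi&(d>0)&(z>.09)&(z<.2)
n,l,s,c=cv2.connectedComponentsWithStats(m.astype(np.uint8)); 
print(s[1:],)
k=l[175,338] or 1+np.argmax(s[1:,4]); big=l==k
r=cv2.minAreaRect(W[big][:,:2].astype(np.float32)*1000); print("platform rect mm",r, "medz",np.median(z[big]))
hsv=cv2.cvtColor(p,cv2.COLOR_RGB2HSV); H,S,V=[hsv[...,i].astype(int) for i in range(3)]
red=roi&((H<5)|(H>174))&(S>150)&(V>60)
n,l,s,c=cv2.connectedComponentsWithStats(red.astype(np.uint8)); print([(a,b) for a,b in zip(s[1:].tolist(),c[1:].tolist()) if a[4]>15])
org=roi&(H>=6)&(H<20)&(S>150)&(V>120)
r2=cv2.minAreaRect(W[org&(z>.13)][:,:2].astype(np.float32)*1000); print("rack",r2)
crop=cv2.resize(p[v0:v1,u0:u1],None,fx=4,fy=4,interpolation=cv2.INTER_CUBIC)
cv2.imwrite("pics/crop_top.png",crop[...,::-1][:600])
ps=np.load("side0_p.npy"); cv2.imwrite("pics/crop_side.png",cv2.resize(ps[155:275,215:415],None,fx=4,fy=4,interpolation=cv2.INTER_CUBIC)[...,::-1])
E
```

```text
[[  289    96    26    25   494]
 [  261   100   155   146 11870]]
platform rect mm ((536.0509033203125, 31.784820556640625), (246.2692413330078, 310.8987121582031), 34.22748947143555) medz 0.10066185321508521
[([330, 148, 37, 29, 426], [349.8075117370892, 161.9131455399061])]
rack ((479.94573974609375, 101.34852600097656), (178.18118286132812, 99.4244384765625), 34.13912582397461)
```

View pics/crop_top.png

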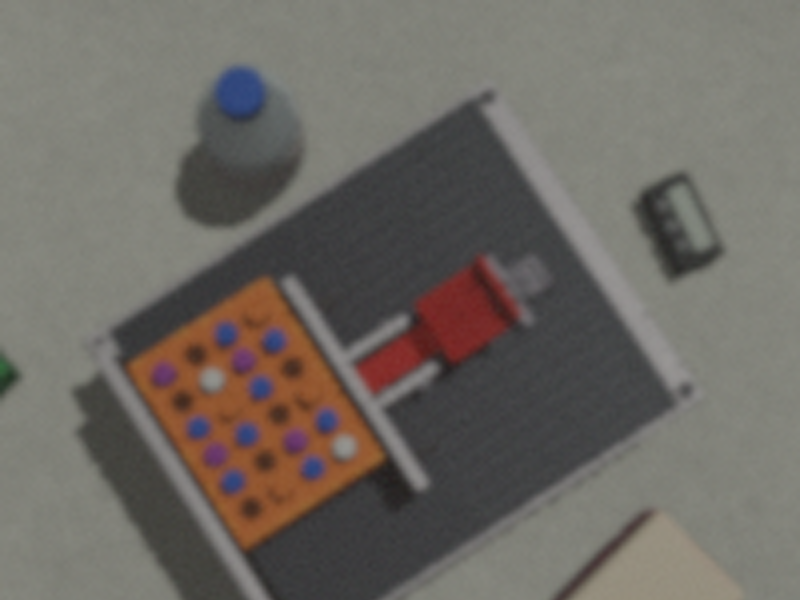

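View pics/crop_side.png

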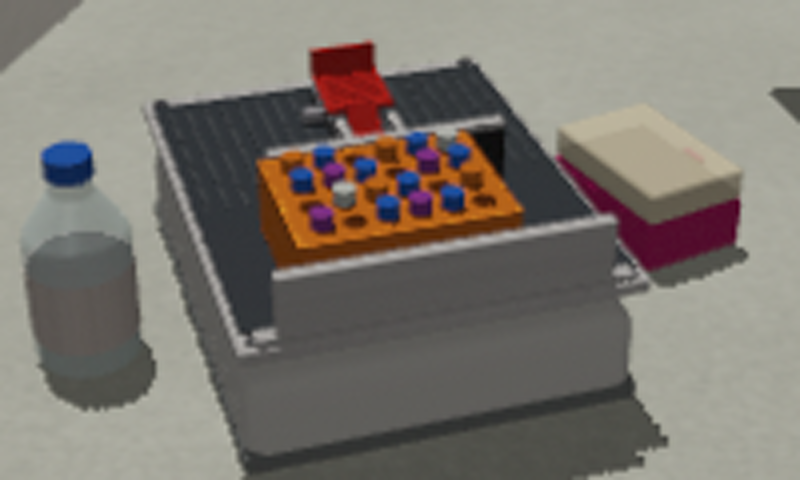

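Platform rectangle comes out at 246 x 311 mm with its mat at z = 0.1007, which matches. The crop confirms the orange rack with the red lipped pad behind it. Now I'll cross-check the predicted pad in both views.

```bash
cat >> h.py <<'E'
a=np.radians(34.2-90); C=np.array([.5361,.0318,0]); ex=np.array([np.cos(a),np.sin(a),0]); ey=np.array([-ex[1],ex[0],0])
def S(x,y,z): return C+ex*x+ey*y+np.array([0,0,z])
def toS(P): return np.stack([(P-C)@ex,(P-C)@ey,P[...,2]],-1)
E
python3 - <<'E'
from h import *
for n in ("top","side"):
    p=np.load(n+"0_p.npy").copy(); d=np.load(n+"0_d.npy"); W=cloud(n,d); Q=toS(W)
    hsv=cv2.cvtColor(p,cv2.COLOR_RGB2HSV); H,Sa,V=[hsv[...,i].astype(int) for i in range(3)]
    red=((H<5)|(H>174))&(Sa>150)&(V>60)&(d>0)&(np.abs(Q[...,0])<.15)&(np.abs(Q[...,1])<.05)&(Q[...,2]>.11)
    q=Q[red]*1000
    print(n,len(q))
    for lo in range(-30,85,8):
        s=q[(q[:,0]>=lo)&(q[:,0]<lo+8)]
        if len(s)>3: print(lo,len(s),"y",s[:,1].min().round(1),s[:,1].max().round(1),"z med/max",np.median(s[:,2]).round(1),s[:,2].max().round(1))
    al=Q[(d>0)&(abs(Q[...,1])<.07)&(Q[...,2]>.143)&(Q[...,2]<.15)&(Q[...,0]>-.045)&(Q[...,0]<.0)]*1000
    print("jaw top x range",np.percentile(al[:,0],[2,50,98]))
    for pt in [(.05,0,.141),(.028,.022,.138),(.028,-.022,.138),(.071,.022,.144),(.071,-.022,.144)]: print(proj(n,S(*pt)).round(1))
    up=p.copy(); up=cv2.resize(up,None,fx=5,fy=5,interpolation=cv2.INTER_CUBIC)
    for pt in [(.05,0,.141),(.028,.022,.138),(.028,-.022,.138),(.071,.022,.144),(.071,-.022,.144)]:
        cv2.circle(up,tuple(int(round(t*5+2)) for t in proj(n,S(*pt))),4,(0,255,0),-1)
    u,v=proj(n,S(.05,0,.141))*5; u,v=int(u),int(v)
    cv2.imwrite(f"pics/chk_{n}.png",up[v-200:v+200,u-250:u+250,::-1])
a,b=cv2.imread("pics/chk_top.png"),cv2.imread("pics/chk_side.png")
cv2.imwrite("pics/chk.png",cv2.resize(np.hstack([a,b]),(800,320)))
E
```

```text
top 429
-22 20 y -7.3 9.1 z med/max 126.9 129.5
-14 24 y -8.3 9.3 z med/max 126.7 129.5
-6 23 y -7.6 8.4 z med/max 126.5 129.3
2 23 y -7.2 8.8 z med/max 126.6 130.5
10 23 y -8.3 8.4 z med/max 126.7 131.8
18 26 y -7.8 8.2 z med/max 133.8 138.8
26 50 y -20.6 18.2 z med/max 139.0 142.4
34 57 y -21.8 19.8 z med/max 140.1 145.6
42 59 y -21.1 20.0 z med/max 141.5 143.9
50 57 y -20.1 19.7 z med/max 142.1 145.7
58 54 y -19.8 18.4 z med/max 142.6 145.5
66 13 y -13.0 18.6 z med/max 150.1 161.5
jaw top x range [-44.55722003 -32.47199495 -24.88995092]
[356.  157.6]
[343.3 155.2]
[353.3 170.3]
[358.3 145.1]
[368.4 160.3]
side 300
10 17 y -8.0 8.5 z med/max 129.4 133.7
18 39 y -18.7 18.5 z med/max 136.0 141.5
26 32 y -20.3 21.9 z med/max 139.1 140.6
34 25 y -19.2 20.8 z med/max 140.3 142.1
42 34 y -22.1 21.7 z med/max 140.9 143.9
50 29 y -20.8 21.2 z med/max 142.3 144.1
58 27 y -19.0 21.1 z med/max 143.3 149.2
66 97 y -20.7 20.5 z med/max 151.6 161.2
jaw top x range [-44.264349   -31.87845038 -25.37152624]
[302.4 176.1]
[296.4 182.1]
[312.9 179.8]
[292.1 172.8]
[308.2 170.6]
```

View pics/chk.png

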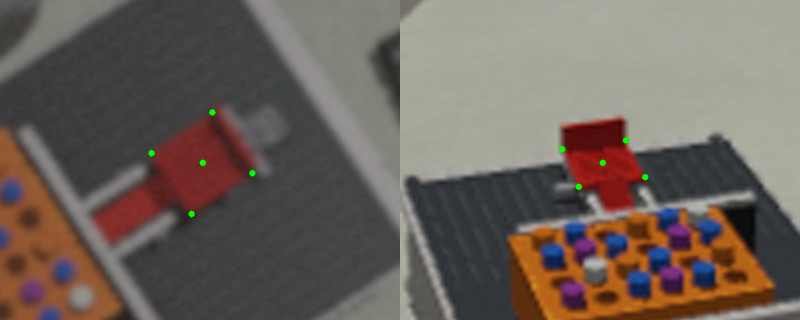

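Predicted pad corners and centre land on the pad in both views (top (356,158), side (302,176)), within about 1–2 mm. I'll shut the fingers and go above the pad.

```bash
python3 - <<'E'
from h import *
best=None
q0=robot.read_qpos()
for s in (1,-1):
    R=np.stack([np.cross(s*ey,[0,0,-1]),s*ey,[0,0,-1]],1)
    qs=[robot.ik(S(x,0,z),R) for x,z in((.054,.23),(.054,.13),(.125,.125))]
    print(s,qs)
    if all(q is not None for q in qs):
        c=np.abs(np.array(qs[0])-q0).max()
        if best is None or c<best[0]: best=(c,s,R)
np.save("R.npy",best[2]); R=best[2]; print(best[1],R)
robot.move_gripper(0.0); print("t",robot.read_t(),robot.read_grip_width())
robot.goto(S(.054,0,.23),R); print("t",robot.read_t(),robot.read_position(),S(.054,0,.23))
robot.servo_line(S(.054,0,.165),speed=.1); robot.dwell(.1)
print("t",robot.read_t(),toS(robot.read_position()),robot.read_force())
p,d=robot.grab_frame("side"); cv2.imwrite("pics/s1.png",cv2.resize(p[80:240,200:420],None,fx=3.6,fy=3.6)[...,::-1])
E
```

```text
1 [array([  18.48541732,   10.25359987,  -12.9624945 ,    0.        ,
        -66.78390563, -164.28541732]), array([  18.48541732,   15.15848982,  -20.6781914 ,    0.        ,
        -54.16331879, -164.28541732]), array([  11.57542015,   19.25332952,  -15.41562528,    0.        ,
        -55.3310452 , -157.37542015])]
-1 [array([ 18.48541732,  10.25359987, -12.9624945 ,   0.        ,
       -66.78390563,  15.71458268]), array([ 18.48541732,  15.15848982, -20.6781914 ,   0.        ,
       -54.16331879,  15.71458268]), array([ 11.57542015,  19.25332952, -15.41562528,   0.        ,
       -55.3310452 ,  22.62457985])]
-1 [[ 0.56208338 -0.82708057  0.        ]
 [-0.82708057 -0.56208338  0.        ]
 [ 0.         -0.         -1.        ]]
t 1.525 0.005549540529280754
t 4.0583 [ 0.56647976 -0.01355931  0.22997423] [ 0.5664525  -0.01286235  0.23      ]
t 4.9583 [0.05425252 0.00050628 0.16584288] [ 0.47250604  0.5703726  -0.61932462]
```

View pics/s1.png

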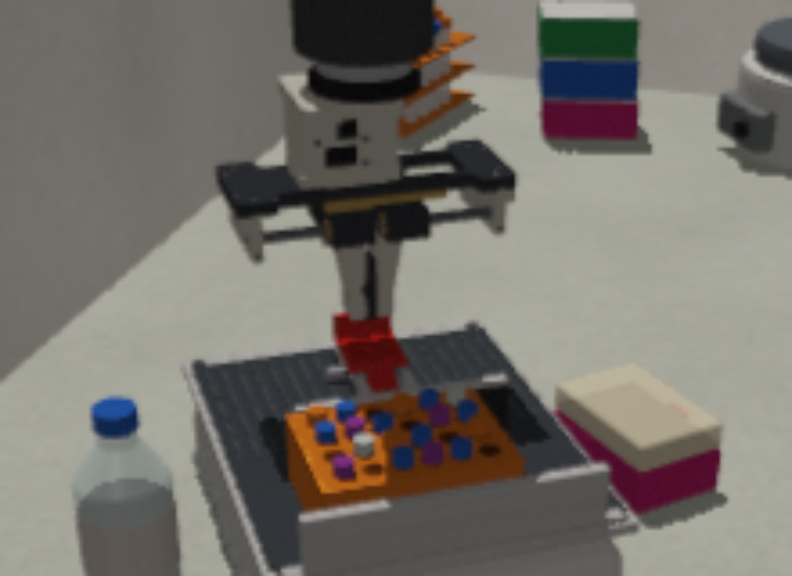

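The tip is centred over the pad, just on the near side of the lip. I'll press down in steps with a force guard.

```bash
python3 - <<'E'
from h import *
print(proj("side",S(.054,0,.166)),proj("side",S(.0725,0,.158)))
f0=robot.read_force()
robot.servo_line(S(.053,0,.147),speed=.06); 
for z in (.143,.140,.137,.134,.132,.130,.128):
    robot.servo_line(S(.053,0,z),speed=.04)
    f=robot.read_force()-f0; P=toS(robot.read_position())
    print(round(robot.read_t(),2),z,(P*1000).round(1),"Fx,y,z",(f@ex).round(1),(f@ey).round(1),f[2].round(1))
    if abs(f[2])>11 or abs(f@ex)>8: break
p,d=robot.grab_frame("side"); cv2.imwrite("pics/s2.png",cv2.resize(p[120:220,240:380],None,fx=5.6,fy=5.6)[...,::-1])
E
```

```text
[301.78176454 166.83076161] [299.92625238 166.64764758]
5.71 0.143 [ 53.1   0.4 143.1] Fx,y,z -0.1 0.4 0.7
5.96 0.14 [ 53.2   0.3 140.2] Fx,y,z 0.3 1.0 1.9
6.21 0.137 [ 53.3   0.3 137.1] Fx,y,z 2.3 1.1 3.1
6.46 0.134 [ 53.3   0.3 134.3] Fx,y,z 2.4 0.8 5.8
6.71 0.132 [ 53.3   0.3 132.5] Fx,y,z 1.8 0.9 5.6
6.96 0.13 [ 53.5   0.4 130.7] Fx,y,z 3.2 0.2 7.5
7.21 0.128 [ 53.7   0.5 130.1] Fx,y,z 0.7 -2.8 16.7
```

View pics/s2.png

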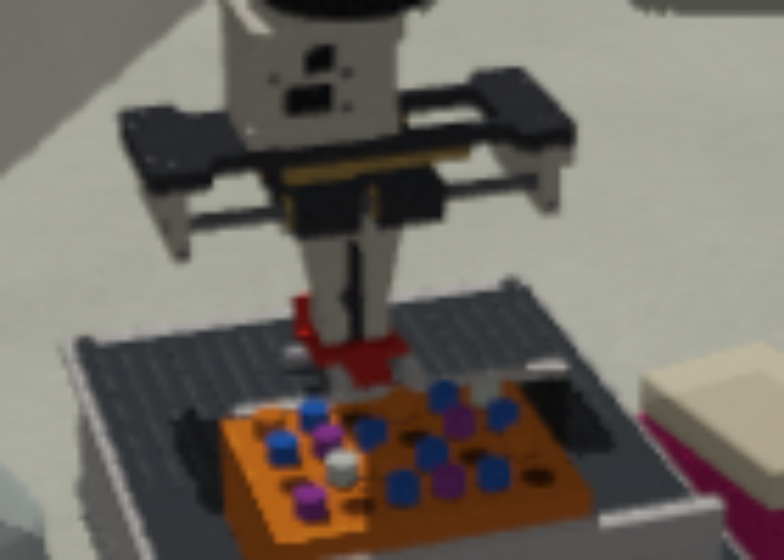

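Pad bottomed at z ≈ 130 mm with the force rising sharply, as specified. Easing to about 10 N and pushing along +x in guarded steps.

```bash
python3 - <<'E'
from h import *
f0=np.array([0.47,.57,-.62])
z=.1288
for x in (.058,.062,.070,.080,.090,.100,.108,.114,.118,.120,.122,.124,.126):
    robot.servo_line(S(x,0,z),speed=.05)
    f=robot.read_force()-f0; P=toS(robot.read_position())
    print(round(robot.read_t(),2),x,(P*1000).round(1),"Fx,y,z",(f@ex).round(1),(f@ey).round(1),f[2].round(1))
    if f[2]>22 or f@ex<-16: break
    if f[2]<7: z-=.0006
    if f[2]>14: z+=.0006
p,d=robot.grab_frame("side"); cv2.imwrite("pics/s3.png",cv2.resize(p[120:220,240:380],None,fx=5.6,fy=5.6)[...,::-1])
E
```

```text
7.51 0.058 [ 58.4   0.5 130.3] Fx,y,z -0.4 -1.9 13.9
7.76 0.062 [ 62.3   0.5 130.3] Fx,y,z 0.1 -2.1 14.0
8.07 0.07 [ 70.5   0.5 130.3] Fx,y,z 0.0 -2.2 12.9
8.42 0.08 [ 80.5   0.5 130.4] Fx,y,z 0.0 -2.0 12.6
8.77 0.09 [ 90.6   0.5 130.3] Fx,y,z -0.3 -1.5 13.7
9.12 0.1 [100.5   0.5 130.3] Fx,y,z 0.2 -2.0 13.0
9.43 0.108 [108.5   0.5 130.4] Fx,y,z 0.7 -2.3 13.5
9.69 0.114 [114.5   0.5 130.3] Fx,y,z 0.1 -1.5 12.8
9.94 0.118 [117.7   0.3 130. ] Fx,y,z -2.3 -1.7 12.5
10.19 0.12 [119.2   0.2 129.7] Fx,y,z -5.5 -1.4 12.3
10.44 0.122 [121.    0.2 129.5] Fx,y,z -5.8 -1.5 11.3
10.69 0.124 [1.228e+02 1.000e-01 1.293e+02] Fx,y,z -6.0 -0.7 10.8
10.94 0.126 [123.1   0.  129.1] Fx,y,z -14.8 -0.7 14.0
```

View pics/s3.png

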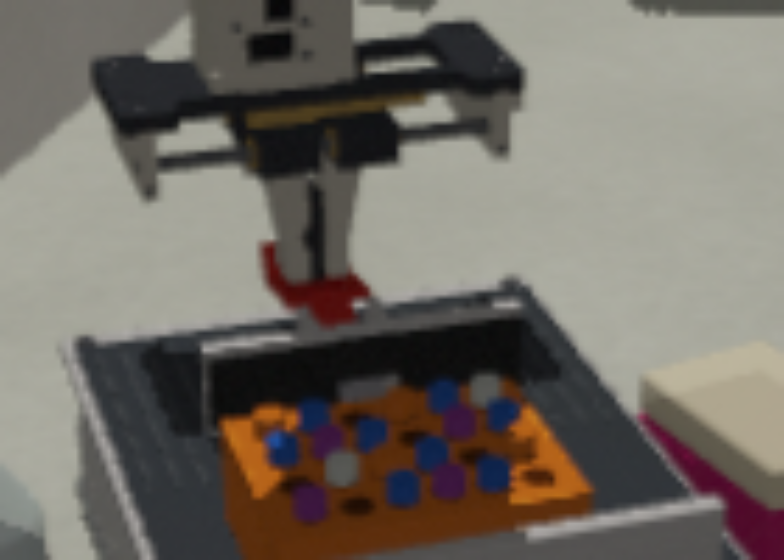

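Friction carried the jaw to the stop (at tip ≈ 115), then the tip slid to the lip at 123 and Fx rose to −15 N against the stop. I'll check the jaw position in depth before lifting.

```bash
python3 - <<'E'
from h import *
d=robot.grab_frame("side")[1]; Q=toS(cloud("side",d))
al=Q[(d>0)&(abs(Q[...,1])>.025)&(abs(Q[...,1])<.07)&(Q[...,2]>.143)&(Q[...,2]<.15)&(Q[...,0]>-.03)&(Q[...,0]<.06)]*1000
d0=np.load("side0_d.npy");Q0=toS(cloud("side",d0))
al0=Q0[(d0>0)&(abs(Q0[...,1])>.025)&(abs(Q0[...,1])<.07)&(Q0[...,2]>.143)&(Q0[...,2]<.15)&(Q0[...,0]>-.06)&(Q0[...,0]<.06)]*1000
print(len(al),np.percentile(al[:,0],[5,25,50,75,95]),len(al0),np.percentile(al0[:,0],[5,25,50,75,95]))
fc=lambda Q,d,lo,hi:np.median(Q[(d>0)&(abs(Q[...,1])>.03)&(abs(Q[...,1])<.07)&(Q[...,2]>.115)&(Q[...,2]<.138)&(Q[...,0]>lo)&(Q[...,0]<hi)][:,0])*1000
print("face now",fc(Q,d,.0,.05))
E
```

```text
100 [22.49348304 25.08709333 26.85454329 30.09104483 34.09529098] 114 [-57.09076538 -46.35462353 -34.06533952 -30.24126312 -27.14125329]
face now 22.338251270807184
```

Face is at about 22–24 mm, so travel is ~60 mm, at the stop. Now I'll lift straight up so that nothing drags the jaw back.

```bash
python3 - <<'E'
from h import *
f0=np.array([0.47,.57,-.62])
for x,z,s in ((.1245,.1295,.04),(.124,.133,.04),(.124,.137,.04),(.1235,.141,.04),(.123,.145,.04),(.122,.150,.05),(.121,.158,.06),(.121,.18,.1),(.121,.26,.2)):
    robot.servo_line(S(x,0,z),speed=s)
    f=robot.read_force()-f0; P=toS(robot.read_position())
    print(round(robot.read_t(),2),x,z,(P*1000).round(1),"Fx,y,z",(f@ex).round(1),(f@ey).round(1),f[2].round(1))
p,d=robot.grab_frame("side"); np.save("side9_d.npy",d); cv2.imwrite("pics/s4.png",cv2.resize(p[120:270,200:410],None,fx=3.8,fy=3.8)[...,::-1])
Q=toS(cloud("side",d))
hsv=cv2.cvtColor(p,cv2.COLOR_RGB2HSV); H,Sa,V=[hsv[...,i].astype(int) for i in range(3)]
red=((H<5)|(H>174))&(Sa>150)&(V>60)&(d>0)&(np.abs(Q[...,0])<.16)&(np.abs(Q[...,1])<.05)&(Q[...,2]>.11)
q=Q[red]*1000
for lo in range(66,150,8):
    s=q[(q[:,0]>=lo)&(q[:,0]<lo+8)]
    if len(s)>3: print(lo,len(s),np.median(s[:,2]).round(1),s[:,2].max().round(1))
al=Q[(d>0)&(abs(Q[...,1])>.025)&(abs(Q[...,1])<.07)&(Q[...,2]>.143)&(Q[...,2]<.15)&(Q[...,0]>-.03)&(Q[...,0]<.06)]*1000
print(len(al),np.percentile(al[:,0],[5,25,50,75,95]))
E
```

```text
11.29 0.1245 0.1295 [122.8   0.  129.5] Fx,y,z -6.2 -0.4 7.7
11.54 0.124 0.133 [ 1.223e+02 -1.000e-01  1.325e+02] Fx,y,z -4.8 1.3 3.2
11.79 0.124 0.137 [121.6  -0.2 136. ] Fx,y,z -8.7 2.2 1.0
12.04 0.1235 0.141 [120.6  -0.3 139.5] Fx,y,z -10.3 2.1 -1.2
12.29 0.123 0.145 [119.4  -0.4 142.9] Fx,y,z -11.4 3.3 -2.4
12.54 0.122 0.15 [118.   -0.8 147.4] Fx,y,z -12.9 3.1 -3.7
12.82 0.121 0.158 [120.2  -0.5 157.5] Fx,y,z -4.2 -1.4 -0.3
13.19 0.121 0.18 [121.5   0.2 180.4] Fx,y,z 0.5 -1.0 -0.2
13.74 0.121 0.26 [ 1.209e+02 -2.000e-01  2.599e+02] Fx,y,z 0.6 -1.4 0.2
74 22 131.2 136.5
82 29 138.0 141.6
90 25 139.3 141.8
98 26 140.7 143.1
106 21 141.7 144.1
114 28 142.4 144.6
122 75 150.2 161.2
130 23 153.5 159.3
92 [21.7096478  25.37283484 27.8588418  29.88817954 32.78673223]
```

View pics/s4.png

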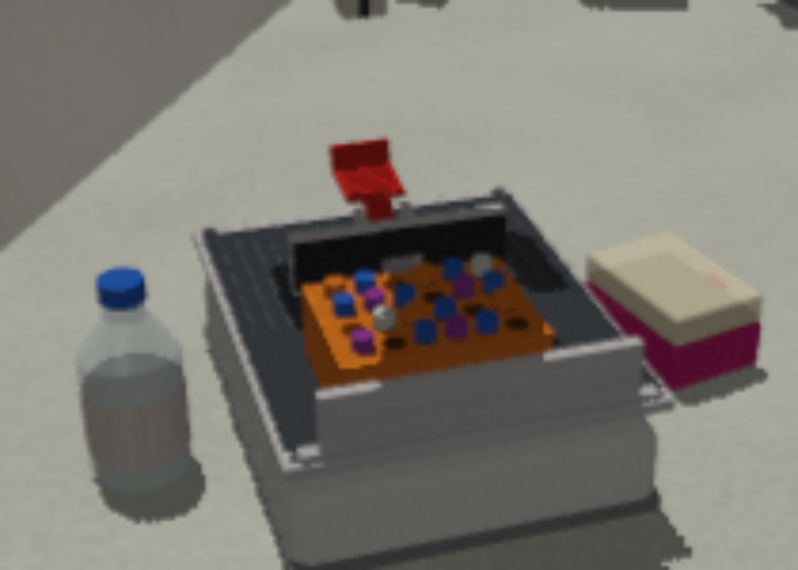

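The picture shows the jaw back, the release up, and the rack and bystanders standing. One quantitative comparison before handing in.

```bash
python3 - <<'E'
from h import *
p,d=robot.grab_frame("side"); p0=np.load("side0_p.npy"); d0=np.load("side0_d.npy")
def reg(p,d):
    Q=toS(cloud("side",d)); hsv=cv2.cvtColor(p,cv2.COLOR_RGB2HSV); H,Sa,V=[hsv[...,i].astype(int) for i in range(3)]
    ok=(d>0)&(Q[...,2]>.005)
    red=ok&((H<5)|(H>174))&(Sa>150)&(V>60)&(abs(Q[...,1])<.03)&(Q[...,2]>.11)&(Q[...,0]>0)&(Q[...,0]<.16)
    lip=red&(Q[...,2]>.147)
    org=ok&(H>=5)&(H<20)&(Sa>150)&(abs(Q[...,0])<.16)&(abs(Q[...,1])<.09)&(Q[...,2]>.142)&(Q[...,2]<.153)
    blue=ok&(H>105)&(H<125)&(Sa>120)&(Q[...,1]>.12)&(Q[...,1]<.3)&(abs(Q[...,0])<.3)&(Q[...,2]>.1)
    mag=ok&(H>155)&(H<175)&(Sa>120)&(Q[...,1]<-.12)&(Q[...,1]>-.35)&(abs(Q[...,0])<.3)
    for n,m in (("lip",lip),("rack",org),("cap",blue),("tipbox",mag)): 
        v,u=np.nonzero(m); print(n,m.sum(),(np.median(Q[m],0)*1000).round(1),"px",u.mean().round(2),v.mean().round(2))
print("before");reg(p0,d0);print("after");reg(p,d)
pt,dt=robot.grab_frame("top"); cv2.imwrite("pics/t9.png",pt[...,::-1])
E
```

```text
before
lip 73 [ 68.9   0.6 153.6] px 300.12 168.66
rack 842 [-112.    24.3  147.5] px 311.07 204.98
cap 108 [ -0.4 188.6 143.8] px 231.59 195.39
tipbox 366 [  -9.  -204.3   26.5] px 380.47 211.05
after
lip 69 [128.8   1.3 153.6] px 294.41 159.59
rack 822 [-111.    27.   147.5] px 310.86 205.02
cap 108 [1.000e-01 1.886e+02 1.438e+02] px 231.59 195.39
tipbox 367 [  -9.2 -204.2   26.7] px 380.51 210.97
```

View pics/t9.png

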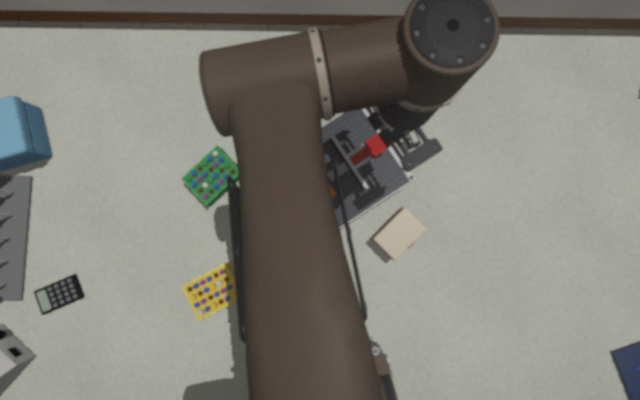

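The lip moved 59.9 mm at the same height, the cap and tip-box pixels are unchanged, and the rack is unmoved within noise. The arm hides the timer in the top view, but nothing went near it. Handing in.

```bash
python3 -c "
from rig import robot
print(robot.read_t(),robot.read_force()); robot.job_done()"
```

```text
13.8917 [-0.12458094 -0.31133668 -0.84572695]
the job is handed in; nothing more can be done
```

The jaw is fully back at its end stop, the release has sprung up, and I handed the job in at 13.9 s.

- **What I did:** I pressed the red pad with the shut fingertips until it bottomed at z ≈ 130 mm, with at most about 17 N down. Keeping it down, I pushed the jaw back until it stopped, with about 15 N against the stop, then lifted straight off.
- **Jaw and release:** The lip moved 59.9 mm (60 expected). The pad's height matches the "up" state from before the press.
- **Rack and bystanders:** The rack stands where it was within measurement noise (0.2 pixel), and the bottle and tip box are unchanged.
- **Not checked:** The arm hid the timer in the last top view, so I could not see it again. The tool never came lower than 129 mm, well above the 22 mm timer.
- **Unexpected:** The jaw was carried to the stop mostly by fingertip friction on the pad. The lip only took the load at the end. While lifting off, the tip rubbed the lip with up to about 13 N, pushing the jaw towards the stop, and the jaw did not move.

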